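Bump-test the gas monitor through the valve guard

TASK

Give the gas monitor its bump test: reach down through the guard window over the valve lever that ends in a broad flat paddle, press the paddle fully down and keep it down for about two seconds, then let it spring back up. Then press the large round button on the monitor fully in to acknowledge, and come away. Do not touch either guard hood, do not press the ball-ended lever under the other one, and leave the monitor and everything else on the bench where it stands: nothing is to be picked up.

Things in the scene. Friction and masses are not known exactly. Their poses are not given: they have to be found in the camera images.
- flow_guard: hood of the flow valve (the one to use): grey hood with clear sides, 160 (x) x 150 (y) mm, fixed over a valve; not to be touched. Origin: footprint centre on the bench; x along the lever from free end to pivot (away from the robot, yaw up to 0.3 rad), z up. Top plate level, 5 mm thick, upper face 105 mm high, with an open window 80 (x) x 100 (y) mm centred 15 mm to -x of the origin. Both hoods look alike
- flow_window (a point): centre of the window in the flow valve's hood, at the level of the plate's upper face (105 mm above the bench)
- flow_paddle (a point): centre of the upper face of the flow lever's paddle, a flat bare-metal plate 40 (along the lever) x 44 mm, 8 mm thick, right under the middle of the window and 20 mm below the hood's upper face when up (85 mm above the bench), 40 mm when fully down (65 mm above the bench). It moves with the lever
- flow_lever (a joint): the flow valve's lever: hinge at its far (+x) end, 68 mm from the centre of its pressing end. rad: 0 = up (rest, level), 0.30 = down on its stop; fully down counts from 0.25. A spring returns it: about 4 N at the end starts it, about 8 N holds it on the stop; the end sinks 20 mm in all
- vent_guard: hood of the vent valve (to be left alone): grey hood with clear sides, 160 (x) x 150 (y) mm, fixed over a valve; not to be touched. Origin: footprint centre on the bench; x along the lever from free end to pivot (away from the robot, yaw up to 0.3 rad), z up. Top plate level, 5 mm thick, upper face 105 mm high, with an open window 80 (x) x 100 (y) mm centred 15 mm to -x of the origin. Both hoods look alike
- vent_window (a point): centre of the window in the vent valve's hood, at the level of the plate's upper face (105 mm above the bench)
- vent_ball (a point): top of the bare-metal ball, 24 mm across, that ends the vent lever; 92 mm above the bench. To be left alone
- vent_lever (a joint): the vent valve's lever: hinge at its far (+x) end, 68 mm from the centre of its pressing end. rad: 0 = up (rest, level), 0.30 = down on its stop; fully down counts from 0.25. A spring returns it: about 4 N at the end starts it, about 8 N holds it on the stop; the end sinks 20 mm in all
- monitor: yellow gas monitor standing loose on the bench (about 2 kg), 200 (x) x 130 (y) mm. Origin: centre of its underside; z up, x from its low front deck to its raised rear. The front deck is 60 mm high and carries the round button; the rear part (x from 5 to 95 mm) is 81 mm high, with a black carrying handle across it, 70 mm to +x, topping out at 110 mm
- ack_top (a point): centre of the top of the monitor's round button (32 mm across, in a black housing), 65 mm to -x of the monitor's origin, on its middle line; it is pressed straight down
- ack (a joint): travel of that button, m: 0 = out, 0.006 = fully in (5 N); counts as pressed from 0.0045. Springs back
- filter: small stepped steel sensor filter standing on the bench, 34 mm across, 30 mm high, origin under its centre; bystander
- screwdriver: screwdriver lying on the bench, 170 mm long along its x, handle to -x, origin at the underside of its middle; bystander
- pen: blue pen, 10 mm thick, 150 mm long along its x, lying crosswise on the bench in front of the work; bystander
- regulator: brass regulator with a small gauge, about 40 mm across, 50 mm high, origin under its centre; bystander
- spray: upright black bottle with a white cap, 52 mm across, 150 mm high, origin under its centre; bystander
- wrench: wrench lying on the bench, 160 mm long along its x, origin at the underside of its middle; bystander
Mind the look-alikes: they are no part of the job. What is shaped like the part that bears vent_guard but purple or red is not meant.

How it is judged:
By the outcome, as a careful person would: the job done as asked, in the order asked, and still so for the second after the job is handed in, with the robot touching nothing.
It also fails if it takes over 48 s, if anything falls off the work surface, if the arm or the gripper's body presses on something with over 40 N, if the wrist force passes 120 N, or if a joint passes its speed limit or range.

ROBOT

A 6-joint arm with a two-finger parallel gripper is mounted at the origin on the work surface. World frame = base frame: x ahead of the robot, y to its left, z up, the work surface at z = 0. Lengths are in mm, angles in rad, forces in N, time in s.
With the tool pointing down it reaches from about 300 to 775 mm from the base axis. Payload 14.6 kg.
Tool frame: the origin (TCP) lies between the finger pads; the fingertips stand 22 mm ahead of it and the grasp point (between the pads) lies 3 mm ahead of it (robot.nose_length is the distance from the TCP to the fingertips, in mm); z points along the fingers, y is the line along which they close (so a half turn about z gives the same grasp; the last joint's range is limited). The gripper opens to 85 mm and grips with 20 to 120 N. Pads are 22 mm wide; open, the fingers measure 114 mm over their backs; the gripper's body (76 mm by 85 mm) begins 54 mm behind the grasp point. The pads swing forward as they close: fully open they stand 13 mm farther back than shut.
Start: joints at [1.201, 0.3, 1.521, -0, 1.321, -0.067], TCP at [164.004, 524.969, 253.281] pointing down, gripper open.
Joint ranges: [-3.03, 3.03], [-0.79, 2.21], [0.23, 2.52], [-1.04, 4.18], [0, 3.07], [-2.55, 2.55]. Speed limits (rad/s): [2.22, 2.22, 2.57, 3.14, 3.14, 3.14].

INTERFACE

Orientations are given as a rotation vector (axis times angle).
In Python, from workcell import monitor, eyes, finish_job, robot gives the robot as it stands.
- The arm moves only by the tool servo_tool, never from a script. Its argument "increments" is a list of rows, each a list of 3 entries, a list of its own where there are three numbers: the opening, from 0 (shut) to 1 (fully open), then the shift along the world's x, y, z in units of 40 mm (1.0 is 40 mm), then the turn about the world's z in units of 6 degrees (1.0 is 6 degrees). In form: [[jaw, [dx, dy, dz], roll], ...]. A call has 1 to 10 rows; each row shifts and turns the commanded pose from where the row before left it; what a row does not reach is not made up. A row lasts 1/10 s, in which the tool goes at most 50 mm and 8.59 degrees, less where a joint would pass 70% of its speed; a pose out of reach is approached as far as the arm can. A call is refused whole if a number of a shift passes 1 or a number of a turn 1, either way. A call with a gripper value outside its range is refused whole. The fingers move at their own pace and stop on an object; "grip_force" is the grip in N (left out, the last holds). Time passes only in rows, so rows that do not move let the fingers close. It gives the time, the measured TCP pose, the force, the opening and the grip force at its end, in the units of the state.
- monitor.state(): the state, without advancing time (a new reading comes with each control period).
- eyes.grab_frame(name): name is "scene" or "top"; returns the picture (400x640x3 uint8, red, green, blue); there is no depth.
- eyes.calibration(name): a dict with "fx", "fy", "cx", "cy" (pixels), "dist_coeffs" ([k1, k2, p1, p2, k3] as OpenCV has them; the pictures are not rectified), "eye" and "orientation" of the camera in the world. Camera axes: x right, y down, z forward; pixel columns grow to the right and rows downward; lengths in mm; the calibration is good to about 2 mm. A picture is of the moment at which its call begins. calibration takes no time and is no camera call.
- finish_job(): hands the job in; it is judged then, once.
The state is a dict: "t": time; "q": joint angles; "joint_vel": joint speeds; "tau": joint torques, N m; "tool_pos": TCP position; "ee_rot": TCP orientation; "wrist_force": force on the tool from outside, world axes, zero at the start; "ft_torque": the same for the moment, N m; "finger_gap": finger opening in mm; "grasp_force": force on a finger pad.
Only numpy, scipy, OpenCV 4.12 (cv2) and the standard library are available. Lean on these libraries where they do the work, as an engineer would, in place of code of your own. Each camera call takes 0.05 s, during which the arm holds its last target. There are 200 camera calls.

## Working session

There is one attempt and no reset: what is moved stays moved. The work goes in short steps, Python scripts to look and compute and a tool call to move; the robot and the scene stay as the last step left them, time stands still between calls to the robot, and variables do not carry over. Pictures are saved under pics/ and viewed, at most 10 in all, crops included, and the job is handed in when it is done.

Besides the shell and the picture viewer there is one more tool, called after "Emit:" by a JSON object that holds its "fn" and its "kwargs", one argument or row to a line. servo_tool: Moves the arm, as the interface text tells. Its arguments: {"type":"object","properties":{"increments":{"type":"array"},"grip_force":{"type":"number"}},"required":["increments"]}

```bash
mkdir -p pics
cat > h.py <<'E'
import numpy as np, cv2
from scipy.spatial.transform import Rotation as R
from workcell import monitor, eyes, finish_job, robot
def cal(n):
    c=eyes.calibration(n); K=np.array([[c['fx'],0,c['cx']],[0,c['fy'],c['cy']],[0,0,1.]])
    o=np.array(c['orientation'],float); M=o if o.shape==(3,3) else R.from_rotvec(o).as_matrix()
    return K,np.array(c['dist_coeffs'],float),np.array(c['eye'],float),M
def ray(n,p):
    K,d,e,M=cal(n); u=cv2.undistortPoints(np.array([[p]],float),K,d)[0,0]
    return e,M@np.array([u[0],u[1],1])
def atz(n,p,z):
    e,v=ray(n,p); return e+v*(z-e[2])/v[2]
def tri(p1,p2,n1='scene',n2='top'):
    e1,v1=ray(n1,p1);e2,v2=ray(n2,p2)
    s=np.linalg.lstsq(np.c_[v1,-v2],e2-e1,rcond=None)[0]
    a,b=e1+s[0]*v1,e2+s[1]*v2
    return (a+b)/2,np.linalg.norm(a-b)
def proj(n,P):
    K,d,e,M=cal(n); P=np.atleast_2d(np.array(P,float))
    return cv2.projectPoints((P-e)@M,np.zeros(3),np.zeros(3),K,d)[0][:,0]
def snap(n,f,box=None,s=1):
    i=eyes.grab_frame(n)[:,:,::-1]
    if box: i=i[box[1]:box[3],box[0]:box[2]]
    cv2.imwrite('pics/'+f,cv2.resize(i,None,fx=s,fy=s,interpolation=cv2.INTER_CUBIC))
E
python3 -c "
from h import *
for n in('scene','top'): snap(n,n+'0.png',None,1.25); print(eyes.calibration(n))
print(monitor.state())"
```

```text
{'fx': 368.98984662173297, 'fy': 368.98984662173297, 'cx': 326.44094283370924, 'cy': 198.01784697953835, 'dist_coeffs': array([0.01239938, 0.        , 0.        , 0.        , 0.        ]), 'eye': array([1467.88970886,  315.39767143,  675.43436582]), 'orientation': array([-1.46128743, -1.78843018,  1.02368525])}
{'fx': 371.5053783502231, 'fy': 371.5053783502231, 'cx': 316.9671618786042, 'cy': 201.63204487265557, 'dist_coeffs': array([0.00107509, 0.        , 0.        , 0.        , 0.        ]), 'eye': array([ 477.34337117,  106.07283489, 1189.71221245]), 'orientation': array([-2.21885897,  2.18672511, -0.05075179])}
{'t': 0.1, 'q': array([ 1.20139995e+00,  3.00444308e-01,  1.52152750e+00,  7.21574153e-06,
        1.32072759e+00, -6.65681190e-02]), 'joint_vel': array([-0.00205058, -0.00117816, -0.0020973 ,  0.00116886, -0.00037496,
        0.00048155]), 'tau': array([ 6.07594175e-04, -5.44375312e+01, -3.62373090e+01, -9.46043406e-05,
        3.08287184e-03,  4.68836993e-05]), 'tool_pos': array([163.93563603, 524.79609986, 252.75867144]), 'ee_rot': array([-4.73831572e-01, -3.10540472e+00,  1.69482698e-03]), 'wrist_force': array([ 0.30285822,  0.08569758, -0.38691515]), 'ft_torque': array([-0.01166926,  0.00561847,  0.03612271]), 'grasp_force': 0.0, 'finger_gap': 85.4445474174284}
```

View pics/scene0.png

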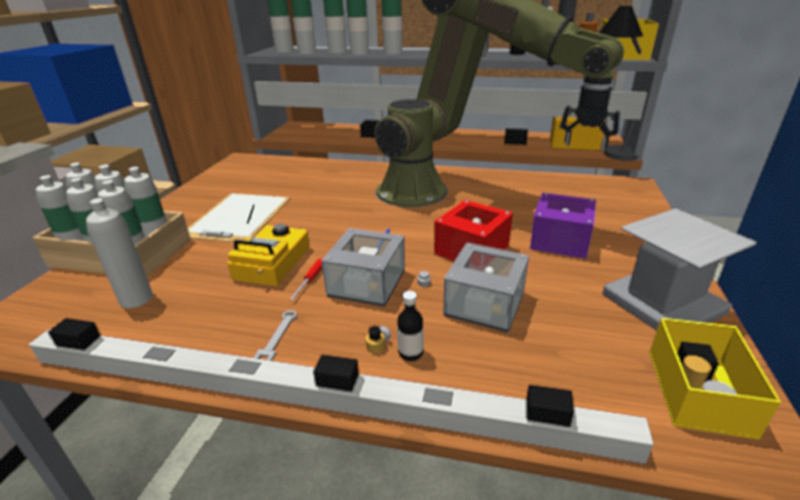

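View pics/top0.png

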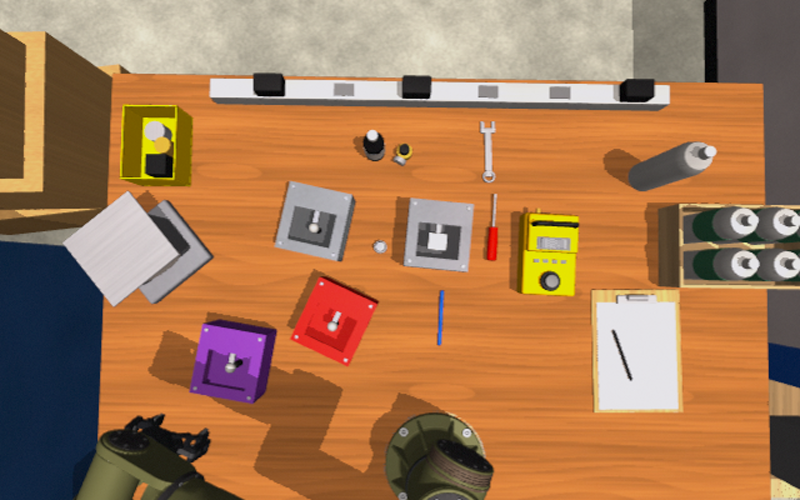

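The scene picture shows four hoods: grey at (365,265), grey at (487,285), red at (473,230) and purple at (563,225). The monitor is at (270,255).

In the top picture (x1.25), the candidates are:
- Grey hood at (440,235), with a white square paddle at (438,241). This fits flow_guard.
- Grey hood at (315,220), with a ball lever. This is vent_guard.
- Red hood (335,320) and purple hood (232,362), both decoys.
- The round button at (550,281) on the monitor.

I'll check the choice in a close crop.

```bash
python3 -c "
from h import *
a=eyes.grab_frame('top')[:,:,::-1]; b=eyes.grab_frame('scene')[:,:,::-1]
A=cv2.resize(a[150:245,315:475],(800,475)[:2],interpolation=cv2.INTER_CUBIC)
cv2.imwrite('pics/topc.png',A)
B=cv2.resize(b[165:245,175:335],(800,400),interpolation=cv2.INTER_CUBIC); cv2.imwrite('pics/scec.png',B)
"
```

```text
(no output)
```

View pics/topc.png

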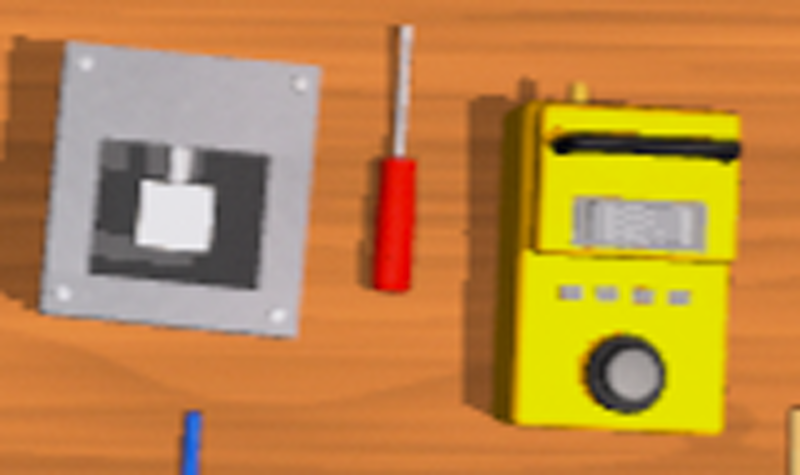

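View pics/scec.png

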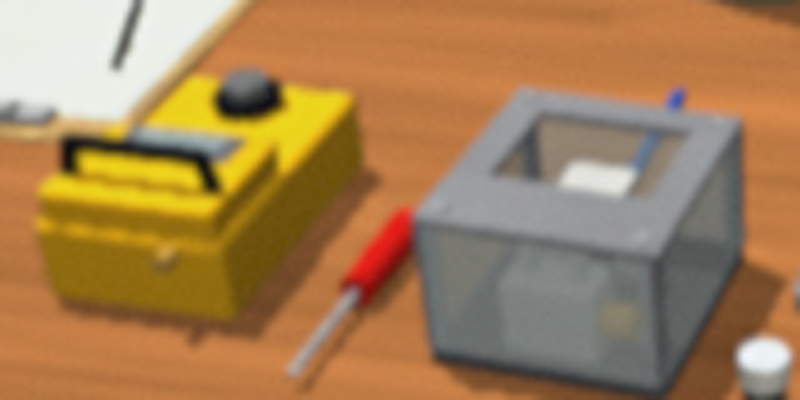

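The crop confirms it: the flat paddle is at crop (176,215) under the grey hood, with the window corners around it. The button is at crop (635,374). In the scene crop the button top is at (247,82) and the paddle at (600,178).

```bash
python3 -c "
from h import *
t=lambda p:(p[0]/5+315-.4,p[1]/5+150-.4); s=lambda p:(p[0]/5+175-.4,p[1]/5+165-.4)
for a,b in [((68,42),(658,255)),((320,67),(415,215)),((297,337),(527,90)),((40,312),(742,120))]: print('hood',tri(s(b),t(a)),atz('top',t(a),105))
W=[atz('top',t(p),105) for p in [(104,138),(270,155),(257,290),(88,273)]]
print('win',np.array(W),np.mean(W,0))
print('paddle',atz('top',t((176,215)),85),tri(s((600,178)),t((176,215))))
print('button',tri(s((247,82)),t((635,374))),atz('top',t((635,374)),75),atz('scene',s((247,80)),75))
print('mon front', atz('top',t((515,420)),60),atz('top',t((722,432)),60))
"
```

```text
hood (array([650.65791918,  71.76898957, 104.27663571]), np.float64(3.425257635417563)) [650.96844256  70.12977621 105.        ]
hood (array([637.7807339 , -76.20424618, 105.34065517]), np.float64(3.8220582113188133)) [638.45924777 -78.11017883 105.        ]
hood (array([478.84447597, -62.86547403, 102.63466771]), np.float64(6.962432520263829)) [479.78829502 -65.8819967  105.        ]
hood (array([492.04309727,  85.1676098 , 102.58477869]), np.float64(1.7135966232115114)) [492.19554087  84.37921734 105.        ]
win [[594.69949605  48.27636033 105.        ]
 [586.15983954 -49.17575469 105.        ]
 [506.89445217 -42.26600366 105.        ]
 [515.38689193  56.64358552 105.        ]] [550.78516992   3.36954687 105.        ]
paddle [551.44781077   3.71263678  85.        ] (array([550.57043627,   6.71292035,  86.79441223]), np.float64(5.833618243476973))
button (array([ 459.86260553, -270.22928796,   78.32668374]), np.float64(4.813460446725716)) [ 460.61739896 -273.75499028   75.        ] [ 451.96361156 -271.90230436   75.        ]
mon front [ 431.44712798 -205.90217443   60.        ] [ 425.97963175 -331.80501701   60.        ]
```

Emit:
{"fn": "servo_tool", "kwargs": {
  "increments": [
    [0,[0.6,-0.8,0],-0.23],
    [0,[0.6,-0.8,0],-0.23],
    [0,[0.6,-0.8,0],-0.23],
    [0,[0.6,-0.8,0],-0.23],
    [0,[0.6,-0.8,0],-0.23],
    [0,[0.6,-0.8,0],-0.23],
    [0,[0.6,-0.8,0],-0.23],
    [0,[0.6,-0.8,0],-0.23],
    [0,[0.6,-0.8,0],-0.23],
    [0,[0.6,-0.8,0],-0.23]
  ]
}}

```text
t: 1.2
tool_pos: [404.7, 203.5, 253.4]
ee_rot: [0.845, 3.026, 0.0]
wrist_force: [0.5, 0.6, -0.1]
finger_gap: 0.1
grasp_force: 0.0
```

Emit:
{"fn": "servo_tool", "kwargs": {
  "increments": [
    [0,[0.6,-0.8,0],-0.23],
    [0,[0.6,-0.8,0],-0.23],
    [0,[0.6,-0.8,0],-0.23],
    [0,[0.6,-0.8,0],-0.23],
    [0,[0.6,-0.8,0],-0.23],
    [0,[0.4,-0.8,0],-0.3],
    [0,[0,0,0],0],
    [0,[0,0,0],0]
  ]
}}

```text
t: 2.0
tool_pos: [539.9, 12.6, 252.9]
ee_rot: [-1.072, -2.952, 0.0]
wrist_force: [-0.1, -1.0, 0.4]
finger_gap: 0.0
grasp_force: 0.0
```

```bash
python3 -c "
from h import *
s=monitor.state();print(s['t'],s['tool_pos'],R.from_rotvec(s['ee_rot']).as_matrix().round(3),s['finger_gap'],s['wrist_force'],robot.nose_length)
a=eyes.grab_frame('top')[:,:,::-1]; b=eyes.grab_frame('scene')[:,:,::-1]
A=cv2.resize(a[120:250,290:420],(400,400),interpolation=cv2.INTER_CUBIC)
B=cv2.resize(b[130:260,230:360],(400,400),interpolation=cv2.INTER_CUBIC)
cv2.imwrite('pics/ab.png',np.hstack([A,B]))
"
```

```text
2.0 [539.90824174  12.62286796 252.85117753] [[-0.767  0.642 -0.001]
 [ 0.642  0.767  0.   ]
 [ 0.001 -0.    -1.   ]] 0.01956783045561681 [-0.06992997 -1.0492631   0.35800231] 22.0
```

View pics/ab.png

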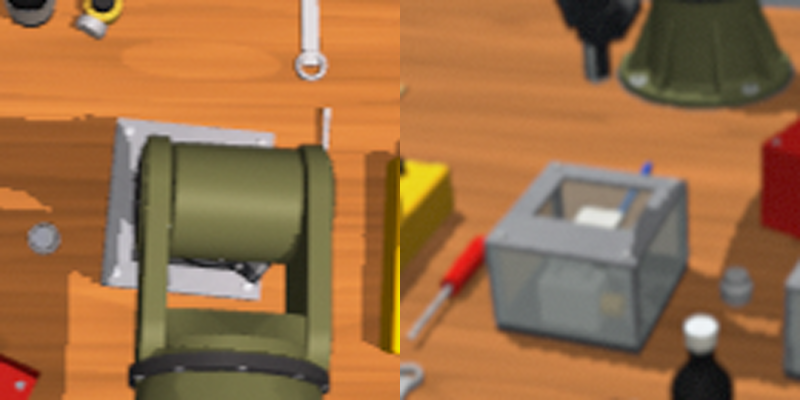

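The left half (top) shows the wrist covering the flow hood. The right half (scene) shows the closed fingertips at crop (597,75), above the hood, and the paddle still visible at (600,215). The yaw went the wrong way, so I'll correct by +35°, centre the tool and descend to just above the window.

Emit:
{"fn": "servo_tool", "kwargs": {
  "increments": [
    [0,[0.14,-0.1,0],1],
    [0,[0.14,-0.1,0],1],
    [0,[0,0,-0.5],1],
    [0,[0,0,-0.5],1],
    [0,[0,0,-0.5],1],
    [0,[0,0,-0.5],0.8],
    [0,[0,0,-0.5],0],
    [0,[0,0,0],0],
    [0,[0,0,0],0]
  ]
}}

```text
t: 3.0
tool_pos: [551.2, 5.7, 154.0]
ee_rot: [0.137, 3.138, 0.0]
wrist_force: [0.7, 0.6, -0.0]
finger_gap: 0.0
grasp_force: 0.0
```

```bash
python3 -c "
from h import *
s=monitor.state();p=s['tool_pos'];print(s['t'],p,R.from_rotvec(s['ee_rot']).as_matrix().round(3)[:,1],s['wrist_force'])
tip=p-[0,0,22]
print('tip px',(proj('scene',[tip,[551,4,105],[551,4,85]])-[250,150])*5)
snap('scene','c1.png',(250,150,350,250),5)
"
```

```text
3.0 [551.19444691   5.68403387 154.00898654] [0.087 0.996 0.   ] [ 0.71209857  0.5735612  -0.03173777]
tip px [[211.49551976 186.77193677]
 [211.82005165 225.11620245]
 [213.94395894 253.19153689]]
```

View pics/c1.png

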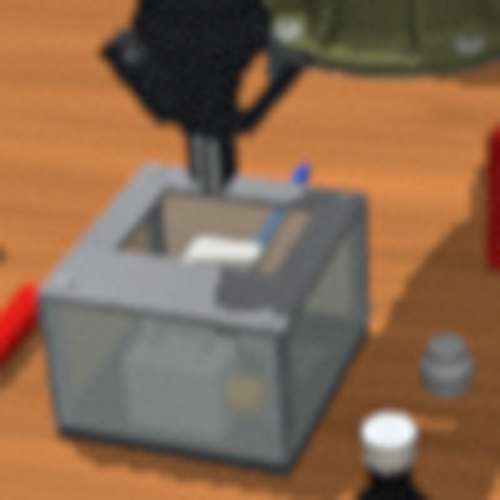

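The fingertips at (211,190) match the projection and sit centred over the window, with the paddle at (222,247). Next is the press.

Emit:
{"fn": "servo_tool", "kwargs": {
  "increments": [
    [0,[0,0,-0.4],0],
    [0,[0,0,-0.4],0],
    [0,[0,0,-0.2],0],
    [0,[0,0,-0.2],0],
    [0,[0,0,-0.2],0],
    [0,[0,0,-0.15],0],
    [0,[0,0,-0.08],0],
    [0,[0,0,0],0]
  ]
}}

```text
t: 3.85
tool_pos: [552.4, 5.0, 89.3]
ee_rot: [0.138, 3.135, 0.0]
wrist_force: [0.5, -0.2, 8.4]
finger_gap: -0.0
grasp_force: 4.0
```

Emit:
{"fn": "servo_tool", "kwargs": {
  "increments": [
    [0,[0,0,-0.04],0],
    [0,[0,0,-0.02],0],
    [0,[0,0,0],0]
  ]
}}

```text
t: 4.15
tool_pos: [552.8, 5.0, 88.3]
ee_rot: [0.138, 3.134, 0.0]
wrist_force: [-4.4, 0.6, 19.8]
finger_gap: 0.1
grasp_force: 10.0
```

```bash
python3 -c "
from h import *
s=monitor.state();print(s['t'],s['tool_pos'],s['wrist_force'])
snap('scene','c2.png',(250,150,350,250),5)
"
```

```text
4.15 [552.75143885   4.99883266  88.29935664] [-4.35358384  0.61414305 19.76444374]
```

View pics/c2.png

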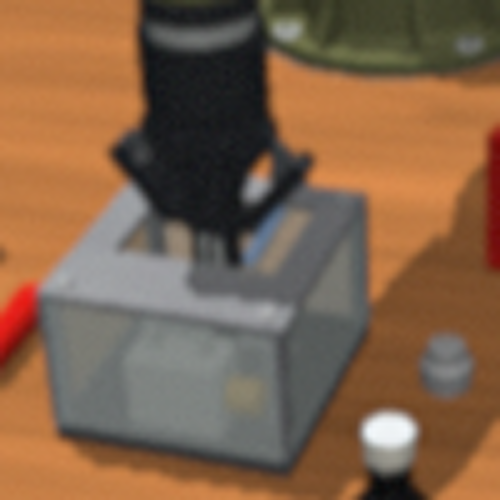

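The fingers are inside the window, clear of its rim. The force jumped to 20 N, so the lever is on its stop. Next I hold it, then rise straight up.

Emit:
{"fn": "servo_tool", "kwargs": {
  "increments": [
    [0,[0,0,0],0],
    [0,[0,0,0],0],
    [0,[0,0,0],0],
    [0,[0,0,0],0],
    [0,[0,0,0],0],
    [0,[0,0,0],0],
    [0,[0,0,0],0],
    [0,[0,0,0],0],
    [0,[0,0,0],0]
  ]
}}

```text
t: 5.1
tool_pos: [552.8, 5.0, 88.3]
ee_rot: [0.138, 3.134, -0.0]
wrist_force: [-4.8, 0.1, 20.0]
finger_gap: 0.0
grasp_force: 10.0
```

Emit:
{"fn": "servo_tool", "kwargs": {
  "increments": [
    [0,[0,0,0],0],
    [0,[0,0,0],0],
    [0,[0,0,0],0],
    [0,[0,0,0],0],
    [0,[0,0,0],0],
    [0,[0,0,0],0],
    [0,[0,0,0],0],
    [0,[0,0,0],0],
    [0,[0,0,0],0]
  ]
}}

```text
t: 6.0
tool_pos: [552.7, 5.0, 88.3]
ee_rot: [0.138, 3.134, -0.0]
wrist_force: [-4.4, 0.7, 19.8]
finger_gap: -0.2
grasp_force: 10.0
```

Emit:
{"fn": "servo_tool", "kwargs": {
  "increments": [
    [0,[0,0,0.2],0],
    [0,[0,0,0.3],0],
    [0,[0,0,0.4],0],
    [0,[0,0,0.6],0],
    [0,[0,0,0.7],0],
    [0,[0,0,0.7],0],
    [0,[0,0,0.5],0],
    [0,[0,0,0],0]
  ]
}}

```text
t: 6.8
tool_pos: [552.2, 4.9, 225.1]
ee_rot: [0.138, 3.133, -0.0]
wrist_force: [-0.3, 0.6, 0.2]
finger_gap: -0.0
grasp_force: 0.0
```

Emit:
{"fn": "servo_tool", "kwargs": {
  "increments": [
    [0,[-0.25,-0.77,0],0],
    [0,[-0.25,-0.77,0],0],
    [0,[-0.25,-0.77,0],0],
    [0,[-0.25,-0.77,0],0],
    [0,[-0.25,-0.77,0],0],
    [0,[-0.25,-0.77,0],0],
    [0,[-0.25,-0.77,0],0],
    [0,[-0.25,-0.77,0],0],
    [0,[-0.27,-0.77,0],0],
    [0,[0,0,0],0]
  ]
}}

```text
t: 7.8
tool_pos: [459.1, -274.9, 220.9]
ee_rot: [-0.143, -3.137, 0.0]
wrist_force: [-0.1, 1.5, -0.7]
finger_gap: 0.2
grasp_force: 0.0
```

Emit:
{"fn": "servo_tool", "kwargs": {
  "increments": [
    [0,[0,0,-0.6],0],
    [0,[0,0,-0.7],0],
    [0,[0,0,-0.7],0],
    [0,[0,0,-0.4],0],
    [0,[0,0,0],0],
    [0,[0,0,0],0]
  ]
}}

```text
t: 8.4
tool_pos: [460.6, -272.0, 126.0]
ee_rot: [-0.138, -3.139, -0.0]
wrist_force: [0.5, 0.2, 0.3]
finger_gap: 0.3
grasp_force: 0.0
```

```bash
python3 -c "
from h import *
s=monitor.state();p=s['tool_pos'];print(s['t'],p,s['wrist_force'])
print('px',(proj('scene',[p-[0,0,22],[461,-272,75]])-[165,130])*4)
b=eyes.grab_frame('scene')[:,:,::-1]
cv2.imwrite('pics/d1.png',np.hstack([cv2.resize(b[130:230,165:265],(400,400),interpolation=cv2.INTER_CUBIC),cv2.resize(b[150:250,250:350],(400,400),interpolation=cv2.INTER_CUBIC)]))
"
```

```text
8.4 [ 460.63923742 -271.96506407  125.95826262] [0.54699878 0.20477032 0.29956488]
px [[225.85471104 177.0432371 ]
 [231.22755658 207.37018581]]
```

View pics/d1.png

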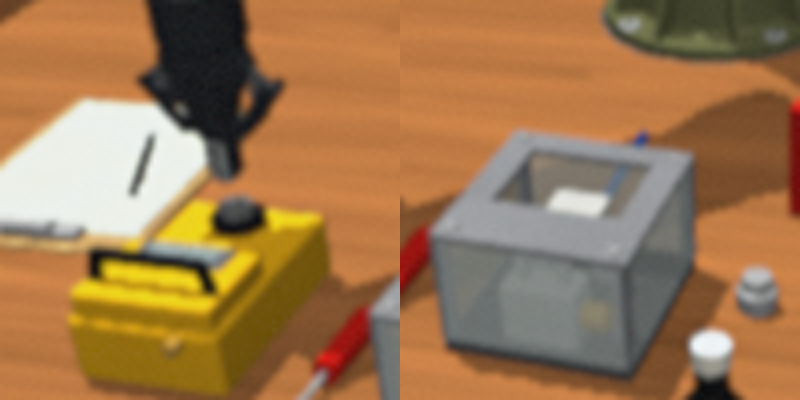

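The fingertip at (226,177) is directly above the button top at (238,203). On the right, the paddle is back up at (578,200) and the hood has not moved. I'll go down slowly and watch the force.

Emit:
{"fn": "servo_tool", "kwargs": {
  "increments": [
    [0,[0,0.05,-0.25],0],
    [0,[0,0,-0.25],0],
    [0,[0,0,-0.1],0],
    [0,[0,0,0],0]
  ]
}}

```text
t: 8.85
tool_pos: [460.3, -270.0, 101.1]
ee_rot: [-0.138, -3.138, -0.001]
wrist_force: [-1.5, 2.0, 2.3]
finger_gap: -0.2
grasp_force: 1.5
```

Emit:
{"fn": "servo_tool", "kwargs": {
  "increments": [
    [0,[0,0,-0.05],0],
    [0,[0,0,-0.05],0],
    [0,[0,0,0],0]
  ]
}}

```text
t: 9.15
tool_pos: [460.5, -270.2, 98.0]
ee_rot: [0.138, 3.138, -0.0]
wrist_force: [-1.5, 2.5, 6.0]
finger_gap: -0.2
grasp_force: 2.9
```

Emit:
{"fn": "servo_tool", "kwargs": {
  "increments": [
    [0,[0,0,-0.04],0],
    [0,[0,0,0],0]
  ]
}}

```text
t: 9.35
tool_pos: [460.6, -270.4, 97.7]
ee_rot: [0.138, 3.138, -0.001]
wrist_force: [-8.7, 6.8, 22.9]
finger_gap: -0.2
grasp_force: 11.2
```

Emit:
{"fn": "servo_tool", "kwargs": {
  "increments": [
    [0,[0,0,-0.03],0],
    [0,[0,0,0],0]
  ]
}}

```text
t: 9.55
tool_pos: [460.6, -270.4, 97.5]
ee_rot: [0.138, 3.137, -0.001]
wrist_force: [-13.8, 9.4, 34.5]
finger_gap: -0.1
grasp_force: 17.3
```

The force rose to 6 N and then jumped on a hard stop, so the button is fully in. I'll come away.

Emit:
{"fn": "servo_tool", "kwargs": {
  "increments": [
    [0,[0,0,0.1],0],
    [0,[0,0,0.3],0],
    [0,[0,0,0.6],0],
    [0,[0,0,0.8],0],
    [0,[0,0,0.8],0],
    [0,[-0.2,0,0.8],0],
    [0,[0,0,0],0],
    [0,[0,0,0],0],
    [0,[0,0,0],0]
  ]
}}

```text
t: 10.45
tool_pos: [452.2, -270.1, 229.9]
ee_rot: [-0.138, -3.137, -0.001]
wrist_force: [0.3, -0.2, 0.0]
finger_gap: 0.3
grasp_force: 0.0
```

```bash
python3 -c "
from h import *
s=monitor.state();print(s['t'],s['tool_pos'],s['wrist_force'])
b=eyes.grab_frame('scene')[:,:,::-1]
o=cv2.imread('pics/scec.png')
B=cv2.resize(b[165:245,175:335],(800,400),interpolation=cv2.INTER_CUBIC)
cv2.imwrite('pics/e1.png',B)
d=cv2.absdiff(B,o).max(2)>50; x,y,w,h=60,60,140,260
print('monitor changed px',d[130:320,30:370].sum(),'hood',d[85:390,410:745].sum())
"
```

```text
10.45 [ 452.15985248 -270.073779    229.94056981] [ 0.31970813 -0.19438611  0.04775226]
monitor changed px 2665 hood 1969
```

View pics/e1.png

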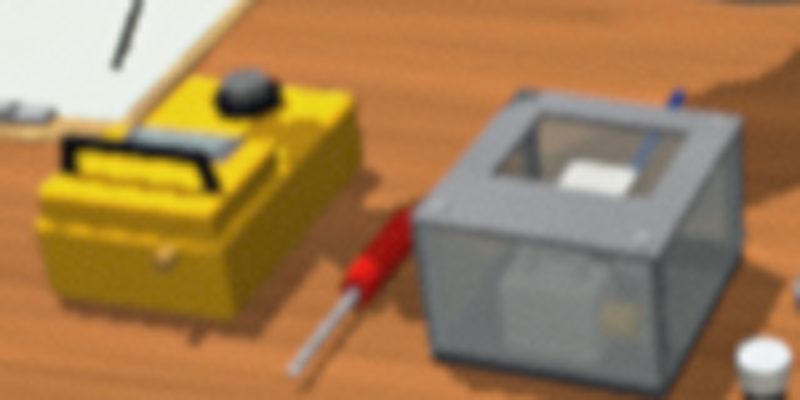

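The monitor (button at (247,85)), hood, paddle (600,178) and screwdriver are where they were, and the button and lever are back up. The arm is clear.

```bash
python3 -c "
from h import *
print(finish_job())"
```

```text
the job is handed in; nothing more can be done
None
```

I held the paddle lever on its stop for about two seconds and it sprang back. I then pressed the monitor's button to its stop and backed the arm away. The last picture shows the monitor and flow hood unmoved, and I handed the job in at about 10.5 s; no verdict was shown.

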